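# Index and lock the dough sheeter's roller

### The job

Before the dough sheeter can be cleaned its roller must be parked: stroke the bare, free-turning white roller round with light fingertip rubbing, without ever pressing hard on it, until the red stripe hidden on its underside has come up to the very top. Then let go of the roller and push the yellow-topped plunger knob straight down until its pin is fully home in the notch of the index disc, back off and leave the jar, tin and bowl where they stand.

Things in the scene. Friction and masses are not known exactly. Their poses are not given: they have to be found in the camera images.
- sheeter: White bench dough sheeter, fixed. Base 260 (x) x 370 (y) x 30 mm; bearing cheeks at y = +-102 mm, tops 145 mm above the bench, x = +-65 mm; aluminium chute on the -x side, up to 125 mm high; grey plunger post at y = 178 mm. Origin on the bench under the roller's middle; x across the roller (the way to stroke), y along its axle, z up.
- roller: White plastic roller, 140 mm diameter, 170 mm long, turns endlessly about its axle (sheeter's y); origin on the axle. Stays where left; 3.6 N of rub at the rim turns it, so press with 5 to 12 N. Over 20 N damages it. Worn: its surface runs 2.5 mm out of true, not in line with the stripe, so its top lies 192.5 to 197.5 mm above the bench and rises and falls as it turns.
- axle (a point): Point on the sheeter, 125 mm above the bench, at the middle of the roller's axle; does not move; axes as the sheeter's. The roller's bearings ride on springs: pressed from above it gives way straight down about 1 mm per 5 N, 8 mm at most, and comes back.
- mark (a point): Middle of the red stripe, 7 mm wide, along the whole roller; turns with the roller, 70 mm from the axle; its z axis points out of the roller. Starts on the under half, out of sight from above. At the top when straight above the axle; within about 4 mm of that the tapered pin still finds the notch, which is in line with the stripe.
- knob_top (a point): Centre of the flat top of the plunger: black knob 36 mm wide, yellow disc on top, 131 mm along the sheeter's y, straight above the axle, 282 mm above the bench when up. A grey arm (top 240 mm high) guides its 12 mm pin with tapered tip over the roller's index disc (aluminium, 120 mm diameter, V notch 16 mm wide at the rim, 14 mm deep).
- plunger (a joint): How far the plunger is pushed down: 0 up (start), 0.019 m fully down; it stays where it is left (about 3 N moves it). The pin meets the index disc's rim at about 0.0065 and is stopped there unless the notch is under it; it is home from 0.016 on.
- jar_mid (a point): Centre of a glass jar with yellow lid, 70 mm wide, 100 mm tall, on the bench: leave alone.
- tin_mid (a point): Centre of a red-labelled tin, 66 mm wide, 110 mm tall, on the bench: leave alone.
- bowl_mid (a point): Centre of a steel bowl, 120 mm wide, 55 mm tall, on the bench: leave alone.

How it is judged:
By the outcome, as a careful person would: the job done as asked, in the order asked, and still so for the second after the job is handed in, with the robot touching nothing.
It also fails if it takes over 64 s, if anything falls off the work surface, if the arm or the gripper's body presses on something with over 40 N, if the wrist force passes 120 N, or if a joint passes its speed limit or range.

### The arm

A 6-joint arm with a two-finger parallel gripper is mounted at the origin on the work surface. World frame = base frame: x ahead of the robot, y to its left, z up, the work surface at z = 0. Lengths are in m, angles in rad, forces in N, time in s.
With the tool pointing down it reaches from about 0.275 to 0.875 m from the base axis. Payload 12.5 kg.
Tool frame: the origin (TCP) lies at the very end of the fingers, on their centre line; the grasp point (between the pads) lies manip.pinch_z behind it (manip.pinch_z is the distance from the TCP to the grasp point, in m); z points along the fingers, y is the line along which they close (so a half turn about z gives the same grasp; the last joint's range is limited). The gripper opens to 85 mm and grips with 20 to 120 N. Pads are 22 mm wide; open, the fingers measure 114 mm over their backs; the gripper's body (76 mm by 85 mm) begins 54 mm behind the grasp point. The pads swing forward as they close: fully open they stand 13 mm farther back than shut.
Start: joints at [-1.377, 0.351, 1.652, -0, 1.139, -0.085], TCP at [0.151, -0.529, 0.231] pointing down, gripper open.
Joint ranges: [-2.75, 2.75], [-0.79, 2.1], [0.01, 2.65], [-1.57, 4.71], [0.07, 3.14], [-2.87, 2.87]. Speed limits (rad/s): [2.22, 2.22, 2.79, 3.14, 3.14, 3.14].

### API

Orientations are given as a rotation vector (axis times angle).
In Python, from cell import manip, viewer gives the robot as it stands. The module is installed in compiled form; this text tells all that it offers.
- The arm moves only by the tool step_arm, never from a script. Its argument "motion" is a list of rows, each a list of 7 numbers: the shift along the tool's x, y, z normalised to -1 to 1, where 1 is 0.5 m, then the turn, a rotation vector about the tool's x, y, z normalised to -1 to 1, where 1 is pi/4 rad, then the closure, from -1 (fully open) to 1 (shut). A call has 1 to 20 rows; each row is the pose to reach, as a shift and turn from the pose commanded when the call began, along the tool's axes at that moment; what a row does not reach only later rows make up. A row lasts 1/12 s, in which the tool goes at most 41.7 mm and 7.16 degrees, less where a joint would pass 70% of its speed; a pose out of reach is approached as far as the arm can. A call with a number of a shift or a turn outside -1 to 1 is refused whole. A call with a gripper value outside its range is refused whole. The fingers move at their own pace and stop on an object; the grip force is fixed at half the most. Time passes only in rows, so rows that repeat a pose let the fingers close. It gives the time, the measured TCP pose, the force, the opening and the grip force at its end, in the units of the state.
- manip.state(): the state, without advancing time (a new reading comes with each control period).
- viewer.capture(name): name is "scene" or "top" or "wrist"; returns the picture (420x560x3 uint8, blue, green, red); there is no depth.
- viewer.camera_params(name): a dict with "K" (3x3 intrinsics, pixels), "T" (4x4, takes a point from camera to world coordinates); the wrist camera has in their place "T_tool_cam" (4x4, takes a point from camera to tool coordinates, whose origin is the TCP and whose axes are the flange's). Camera axes: x right, y up, looking along -z (the intrinsics and any distortion apply to the point x, -y, -z); pixel columns grow to the right and rows downward; lengths in m; the calibration is good to about 2 mm. A picture is of the moment at which its call begins: read the wrist's pose just before it. camera_params takes no time and is no camera call.
- manip.close_job(): hands the job in; it is judged then, once.
The state is a dict: "clock": time; "qpos": joint angles; "qd": joint speeds; "joint_efforts": joint torques, N m; "ee_pos": TCP position; "ee_rot": TCP orientation; "wrist_force": force on the tool from outside, world axes, zero at the start; "wrist_torque": the same for the moment, N m; "gripper_width": finger opening in m; "finger_force": force on a finger pad.
Only numpy, scipy, OpenCV 4.12 (cv2) and the standard library are available. Lean on these libraries where they do the work, as an engineer would, in place of code of your own. Each camera call takes 0.05 s, during which the arm holds its last target. There are 200 camera calls.

## Working session

There is one attempt and no reset: what is moved stays moved. The work goes in short steps, Python scripts to look and compute and a tool call to move; the robot and the scene stay as the last step left them, time stands still between calls to the robot, and variables do not carry over. Pictures are saved under pics/ and viewed, at most 10 in all, crops included, and the job is handed in when it is done.

Besides the shell and the picture viewer there is one more tool, called after "Emit:" as name(argument=value, ...), one argument or row to a line, values as JSON. step_arm: Moves the arm, as the interface text tells. Scaled input: -1 to 1 covers 0.5 m each way for a shift and pi/4 rad each way for a turn. Its arguments: {"type":"object","properties":{"motion":{"type":"array"}},"required":["motion"]}

```bash
mkdir -p pics; python3 - <<'E'
from cell import manip, viewer
import cv2,numpy as np
s=manip.state();print(s['clock'],s['ee_pos'],s['ee_rot'],s['wrist_force'],s['gripper_width'],manip.pinch_z)
for n in ["scene","top"]:
    cv2.imwrite(f"pics/{n}1.png",viewer.capture(n)); p=viewer.camera_params(n);print(n,{k:np.round(v,4).tolist() if k in'KT' else v for k,v in p.items()})
print(viewer.camera_params("wrist"))
E
```

```text
0.0 [ 0.15133065 -0.52841301  0.23075002] [-3.10993549e+00 -4.36339884e-01  4.82928637e-05] [-0.20939815  0.18533976  0.60444922] 0.08534807354853731 0.0187
scene {'K': [[519.845, 0.0, 274.0415], [0.0, 519.845, 207.2297], [0.0, 0.0, 1.0]], 'T': [[-0.8309, -0.3588, 0.4253, 1.0559], [0.5564, -0.5396, 0.6319, 0.8311], [0.0028, 0.7617, 0.648, 1.0097], [0.0, 0.0, 0.0, 1.0]]}
top {'K': [[403.0779, 0.0, 272.4676], [0.0, 403.0779, 205.049], [0.0, 0.0, 1.0]], 'T': [[-0.0258, 0.9919, -0.1241, 0.382], [-0.9995, -0.0278, -0.0141, 0.0264], [-0.0174, 0.1237, 0.9922, 1.2027], [0.0, 0.0, 0.0, 1.0]]}
{'K': array([[369.69056565,   0.        , 275.55833142],
       [  0.        , 369.69056565, 211.35652631],
       [  0.        ,   0.        ,   1.        ]]), 'T_tool_cam': array([[-4.85231298e-05,  9.47731319e-01,  3.19069499e-01,
         8.23158149e-02],
       [ 9.99999980e-01, -1.65126594e-05,  2.01124500e-04,
        -5.02964652e-04],
       [ 1.95880673e-04,  3.19069502e-01, -9.47731299e-01,
        -1.41773821e-01],
       [ 0.00000000e+00,  0.00000000e+00,  0.00000000e+00,
         1.00000000e+00]])}
```

View pics/scene1.png

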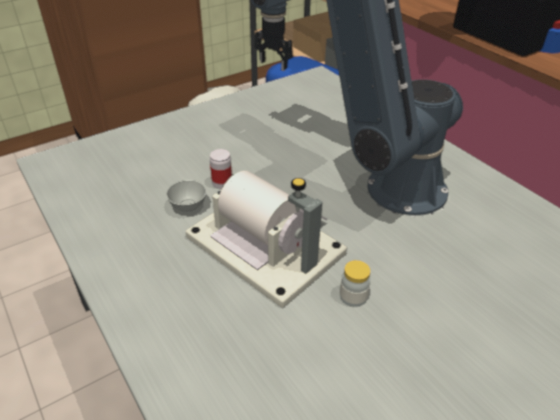

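View pics/top1.png

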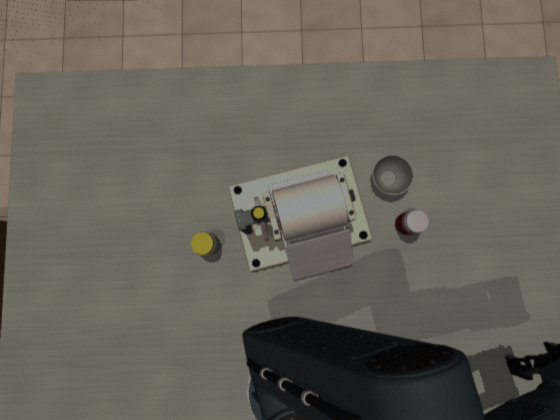

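The top view shows the knob at (259,213), base bolts at about (238,189), (342,162), (363,235) and (256,263), and the chute toward the robot. In the scene view the knob is at (298,184). Next I measure these points.

```bash
cat > h.py <<'E'
import numpy as np,cv2
from cell import manip,viewer
from scipy.spatial.transform import Rotation as R
def ray(K,T,u,v):
    d=T[:3,:3]@np.array([(u-K[0,2])/K[0,0],-(v-K[1,2])/K[1,1],-1]); return T[:3,3],d
def onz(cam,u,v,z):
    p=viewer.camera_params(cam);o,d=ray(p['K'],p['T'],u,v);return o+d*(z-o[2])/d[2]
def blob(m,x,y,r):
    k=np.zeros_like(m);cv2.circle(k,(x,y),r,255,-1);M=cv2.moments(m&k,True);return M['m10']/M['m00'],M['m01']/M['m00'],M['m00']
E
python3 - <<'E'
from h import *
t=cv2.imread('pics/top1.png');s=cv2.imread('pics/scene1.png')
dark=cv2.inRange(t,(0,0,0),(70,70,70))
P=[]
for c in [(238,189),(342,162),(363,235),(256,263)]:
    b=blob(dark,*c,7);P.append(onz('top',b[0],b[1],.03));print(b,P[-1])
P=np.array(P);print('ctr',P.mean(0)); 
y=(P[0]+P[3]-P[1]-P[2]);x=(P[0]+P[1]-P[2]-P[3]);print('len',np.linalg.norm(y)/2,np.linalg.norm(x)/2,'yaw',np.arctan2(-y[0],y[1]),np.arctan2(x[1],x[0]))
yt=cv2.inRange(cv2.cvtColor(t,cv2.COLOR_BGR2HSV),(20,120,90),(35,255,255));ys=cv2.inRange(cv2.cvtColor(s,cv2.COLOR_BGR2HSV),(20,120,90),(35,255,255))
b=blob(yt,259,213,12);print(b,onz('top',*b[:2],.282));b=blob(ys,298,184,12);print(b,onz('scene',*b[:2],.282))
a=np.arctan2(-y[0],y[1]);c=P.mean(0);print('knob pred',c[:2]+.131*np.array([-np.sin(a),np.cos(a)]))
s0=manip.state();print(R.from_rotvec(s0['ee_rot']).as_matrix().round(3))
E
```

```text
(237.4, 189.6, 50.0) [0.57759297 0.14525336 0.03      ]
(342.2916666666667, 162.5, 48.0) [ 0.64994753 -0.16708588  0.03      ]
(362.7962962962963, 234.85185185185185, 54.0) [ 0.43454773 -0.2161365   0.03      ]
(255.54716981132074, 262.75471698113205, 53.0) [0.36254059 0.09608723 0.03      ]
ctr [ 0.5061572  -0.03547045  0.03      ]
len 0.3205148990418561 0.22075756525180676 yaw 0.22715117199517024 0.22433069257181049
(258.2282608695652, 212.27173913043478, 92.0) [0.48143011 0.07256743 0.282     ]
(298.0571428571429, 181.88571428571427, 70.0) [0.48244689 0.0774521  0.282     ]
knob pred [0.47665564 0.09216441]
[[ 0.961  0.275 -0.   ]
 [ 0.275 -0.961  0.001]
 [ 0.    -0.001 -1.   ]]
```

Emit:
step_arm(
  motion=[
    [0.95, -0.656, -0.14, 0, 0, 0.067, 1],
    [0.95, -0.656, -0.14, 0, 0, 0.067, 1],
    [0.95, -0.656, -0.14, 0, 0, 0.067, 1],
    [0.95, -0.656, -0.14, 0, 0, 0.067, 1],
    [0.95, -0.656, -0.14, 0, 0, 0.067, 1],
    [0.95, -0.656, -0.14, 0, 0, 0.067, 1],
    [0.95, -0.656, -0.14, 0, 0, 0.067, 1],
    [0.95, -0.656, -0.14, 0, 0, 0.067, 1],
    [0.95, -0.656, -0.14, 0, 0, 0.067, 1],
    [0.95, -0.656, -0.14, 0, 0, 0.067, 1],
    [0.95, -0.656, -0.14, 0, 0, 0.067, 1],
    [0.95, -0.656, -0.14, 0, 0, 0.067, 1],
    [0.95, -0.656, -0.14, 0, 0, 0.067, 1],
    [0.95, -0.656, -0.14, 0, 0, 0.067, 1],
    [0.95, -0.656, -0.14, 0, 0, 0.067, 1],
    [0.95, -0.656, -0.14, 0, 0, 0.067, 1],
    [0.95, -0.656, -0.14, 0, 0, 0.067, 1],
    [0.95, -0.656, -0.14, 0, 0, 0.067, 1],
    [0.95, -0.656, -0.14, 0, 0, 0.067, 1],
    [0.95, -0.656, -0.14, 0, 0, 0.067, 1],
  ],
)

```text
clock: 1.77
ee_pos: [0.5173, -0.0835, 0.3013]
ee_rot: [-3.122, -0.352, 0.0]
wrist_force: [0.7, 0.2, -0.6]
gripper_width: 0.0002
finger_force: 0.0
```

```bash
python3 - <<'E'
from h import *
s=manip.state();print(s['clock'],s['ee_pos'],s['ee_rot'],s['wrist_force'],s['gripper_width'])
w=viewer.capture('wrist');t=viewer.capture('top')
# draw predicted points on wrist
p=viewer.camera_params('wrist');Tt=np.eye(4);Tt[:3,:3]=R.from_rotvec(s['ee_rot']).as_matrix();Tt[:3,3]=s['ee_pos'];T=Tt@p['T_tool_cam'];K=p['K']
a=.226;o=np.array([.511,-.0527,0]);S=R.from_euler('z',a)
for q in [(0,.085,.195),(0,-.085,.195),(0,.131,.282),(.065,.102,.145),(.065,-.102,.145)]:
    c=T[:3,:3].T@(o+S.apply(q)-T[:3,3]);uv=(int(K[0,2]+K[0,0]*c[0]/-c[2]),int(K[1,2]-K[1,1]*c[1]/-c[2]));print(q,uv);cv2.circle(w,uv,3,(255,0,255),-1)
cv2.imwrite('pics/w2.png',w);cv2.imwrite('pics/t2.png',t)
E
```

```text
1.7667 [ 0.51732163 -0.08354405  0.30130624] [-3.12178879e+00 -3.52117388e-01  1.22166589e-04] [ 0.67224387  0.16171212 -0.6136739 ] 0.00023569958841856688
(0, 0.085, 0.195) (111, 208)
(0, -0.085, 0.195) (352, 208)
(0, 0.131, 0.282) (-59, 265)
(0.065, 0.102, 0.145) (104, 109)
(0.065, -0.102, 0.145) (366, 109)
```

View pics/w2.png

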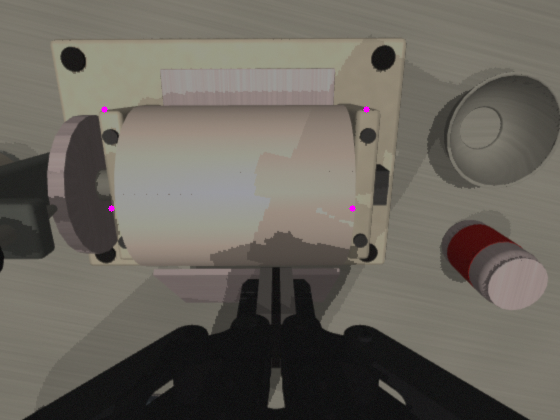

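The wrist view shows the roller from columns 118 to 357, with limbs at rows about 105 and 265. The fingertips are at (275,268), and the index disc is on the left. I check the axle x from the limb bisector.

```bash
cat >> h.py <<'E'
O=np.array([.511,-.0527,0]);S=R.from_euler('z',.226)
def wristT(s):
    p=viewer.camera_params('wrist');Tt=np.eye(4);Tt[:3,:3]=R.from_rotvec(s['ee_rot']).as_matrix();Tt[:3,3]=s['ee_pos'];return p['K'],Tt@p['T_tool_cam']
E
python3 - <<'E'
from h import *
s=manip.state();K,T=wristT(s);w=cv2.imread('pics/w2.png')
print(cv2.cvtColor(w,cv2.COLOR_BGR2GRAY)[95:115,200].tolist(),cv2.cvtColor(w,cv2.COLOR_BGR2GRAY)[255:275,200].tolist())
D=[]
for v in (105.5,265):
    o,d=ray(K,T,200,v);o=S.inv().apply(o-O);d=S.inv().apply(d);e=d[[0,2]]/np.hypot(d[0],d[2]);D.append(e)
b=D[0]+D[1];b/=np.hypot(*b);c=o[[0,2]];h=np.arccos(D[0]@D[1])/2
print('cam',o,'axle x at z=.125:',c[0]+b[0]*(.125-c[1])/b[1],'dist by radius',.07/np.sin(h),'-> axle',c+b*.07/np.sin(h))
for u in(118,357):
    o,d=ray(K,T,u,200);q=o+d*(.193-o[2])/d[2];print(S.inv().apply(q-O))
print('tcp in sheeter',S.inv().apply(s['ee_pos']-O))
E
```

```text
[132, 132, 131, 132, 131, 131, 131, 132, 130, 126, 107, 94, 98, 102, 106, 108, 111, 114, 116, 119] [129, 128, 125, 123, 121, 119, 117, 113, 109, 103, 95, 67, 63, 85, 126, 132, 132, 131, 131, 126]
cam [ 0.08177088 -0.03080053  0.44311951] axle x at z=.125: -0.0018932457980458395 dist by radius 0.3334492691670013 -> axle [-0.00304087  0.12063636]
[0.00613502 0.08063774 0.193     ]
[ 0.00598352 -0.08823679  0.193     ]
tcp in sheeter [-0.00051416 -0.03125459  0.30134305]
```

Emit:
step_arm(
  motion=[
    [0.042, 0, 0.1, 0, 0, 0, 1],
    [0.042, 0, 0.19, 0, 0, 0, 1],
    [0.042, 0, 0.2, 0, 0, 0, 1],
    [0.042, 0, 0.2, 0, 0, 0, 1],
    [0.042, 0, 0.2, 0, 0, 0, 1],
    [0.042, 0, 0.2, 0, 0, 0, 1],
  ],
)

```text
clock: 2.37
ee_pos: [0.539, -0.0783, 0.2031]
ee_rot: [3.121, 0.354, 0.004]
wrist_force: [-0.8, 0.1, 0.5]
gripper_width: -0.0001
finger_force: 0.0
```

Emit:
step_arm(
  motion=[
    [0, 0, 0.004, 0, 0, 0, 1],
    [0, 0, 0.008, 0, 0, 0, 1],
    [0, 0, 0.008, 0, 0, 0, 1],
  ],
)

```text
clock: 2.62
ee_pos: [0.5384, -0.0781, 0.198]
ee_rot: [3.121, 0.354, 0.002]
wrist_force: [0.6, -0.1, -0.3]
gripper_width: -0.0002
finger_force: 0.0
```

Emit:
step_arm(
  motion=[
    [0, 0, 0.002, 0, 0, 0, 1],
    [0, 0, 0.004, 0, 0, 0, 1],
    [0, 0, 0.004, 0, 0, 0, 1],
    [0, 0, 0.004, 0, 0, 0, 1],
  ],
)

```text
clock: 2.95
ee_pos: [0.5382, -0.078, 0.1953]
ee_rot: [-3.122, -0.355, 0.0]
wrist_force: [-0.5, -0.3, 0.6]
gripper_width: -0.0
finger_force: 0.0
```

Emit:
step_arm(
  motion=[
    [0, 0, 0.002, 0, 0, 0, 1],
    [0, 0, 0.003, 0, 0, 0, 1],
    [0, 0, 0.003, 0, 0, 0, 1],
  ],
)

```text
clock: 3.2
ee_pos: [0.5382, -0.078, 0.1936]
ee_rot: [-3.121, -0.355, 0.0]
wrist_force: [-0.7, -0.8, -0.1]
gripper_width: 0.0001
finger_force: 0.0
```

Emit:
step_arm(
  motion=[
    [0, 0, 0.002, 0, 0, 0, 1],
    [0, 0, 0.003, 0, 0, 0, 1],
    [0, 0, 0.003, 0, 0, 0, 1],
  ],
)

```text
clock: 3.45
ee_pos: [0.5382, -0.078, 0.1922]
ee_rot: [-3.121, -0.354, 0.0]
wrist_force: [-0.5, -0.5, 0.1]
gripper_width: 0.0001
finger_force: 0.1
```

Emit:
step_arm(
  motion=[
    [0, 0, 0.002, 0, 0, 0, 1],
    [0, 0, 0.003, 0, 0, 0, 1],
    [0, 0, 0.003, 0, 0, 0, 1],
  ],
)

```text
clock: 3.7
ee_pos: [0.5383, -0.078, 0.191]
ee_rot: [3.121, 0.355, 0.0]
wrist_force: [-0.5, 0.5, 4.1]
gripper_width: -0.0001
finger_force: 2.0
```

Emit:
step_arm(
  motion=[
    [-0.005, 0, 0.001, 0, 0, 0, 1],
    [-0.01, 0, 0.0005, 0, 0, 0, 1],
    [-0.016, 0, 0, 0, 0, 0, 1],
    [-0.016, 0, 0, 0, 0, 0, 1],
  ],
)

```text
clock: 4.03
ee_pos: [0.5311, -0.0798, 0.1917]
ee_rot: [3.121, 0.354, 0.005]
wrist_force: [1.1, 1.9, 5.8]
gripper_width: 0.0002
finger_force: 3.3
```

Emit:
step_arm(
  motion=[
    [-0.006, 0, 0, 0, 0, 0, 1],
    [-0.012, 0, 0, 0, 0, 0, 1],
    [-0.018, 0, 0, 0, 0, 0, 1],
    [-0.018, 0, 0, 0, 0, 0, 1],
  ],
)

```text
clock: 4.37
ee_pos: [0.5222, -0.0818, 0.1917]
ee_rot: [3.121, 0.354, 0.004]
wrist_force: [0.3, 1.4, 8.0]
gripper_width: -0.0003
finger_force: 3.9
```

Emit:
step_arm(
  motion=[
    [-0.008, 0, 0, 0, 0, 0, 1],
    [-0.016, 0, 0, 0, 0, 0, 1],
    [-0.024, 0, 0, 0, 0, 0, 1],
    [-0.03, 0, 0, 0, 0, 0, 1],
    [-0.03, 0, 0, 0, 0, 0, 1],
  ],
)

```text
clock: 4.78
ee_pos: [0.5074, -0.0853, 0.1916]
ee_rot: [3.121, 0.354, 0.004]
wrist_force: [-0.4, 1.8, 6.2]
gripper_width: -0.0001
finger_force: 3.2
```

Emit:
step_arm(
  motion=[
    [-0.008, 0, 0, 0, 0, 0, 1],
    [-0.016, 0, 0, 0, 0, 0, 1],
    [-0.024, 0, 0, 0, 0, 0, 1],
  ],
)

```text
clock: 5.03
ee_pos: [0.4954, -0.0879, 0.191]
ee_rot: [3.121, 0.355, 0.002]
wrist_force: [0.0, -0.5, 2.0]
gripper_width: 0.0003
finger_force: 0.9
```

Emit:
step_arm(
  motion=[
    [0, 0, -0.012, 0, 0, 0, 1],
    [0.06, 0, -0.012, 0, 0, 0, 1],
    [0.086, 0, -0.012, 0, 0, 0, 1],
    [0.086, 0, -0.012, 0, 0, 0, 1],
    [0.086, 0, -0.004, 0, 0, 0, 1],
    [0.086, 0, -0.001, 0, 0, 0, 1],
    [0.086, 0, 0, 0, 0, 0, 1],
    [0.086, 0, 0, 0, 0, 0, 1],
  ],
)

```text
clock: 5.7
ee_pos: [0.5367, -0.0783, 0.1909]
ee_rot: [-3.121, -0.354, 0.001]
wrist_force: [-0.8, 1.5, 3.0]
gripper_width: 0.0003
finger_force: 1.5
```

```bash
cat >> h.py <<'E'
def redw():
    s=manip.state();w=viewer.capture('wrist');K,T=wristT(s)
    h=cv2.cvtColor(w,cv2.COLOR_BGR2HSV);m=(cv2.inRange(h,(0,110,50),(10,255,255))|cv2.inRange(h,(170,110,50),(180,255,255)))
    m[:,420:]=0
    print('sheeter tcp',S.inv().apply(s['ee_pos']-O).round(4),'z F',s['wrist_force'].round(1),'red',m.sum()//255)
    return s,w,K,T,m
E
sed -i 's/O=np.array(.*);S/O=np.array([.5095,-.055,0]);S/' h.py
python3 - <<'E'
from h import *
s,w,K,T,m=redw();cv2.imwrite('pics/w3.png',w)
E
```

```text
sheeter tcp [ 0.0212 -0.0288  0.1909] z F [-0.8  1.5  3. ] red 0
```

View pics/w3.png

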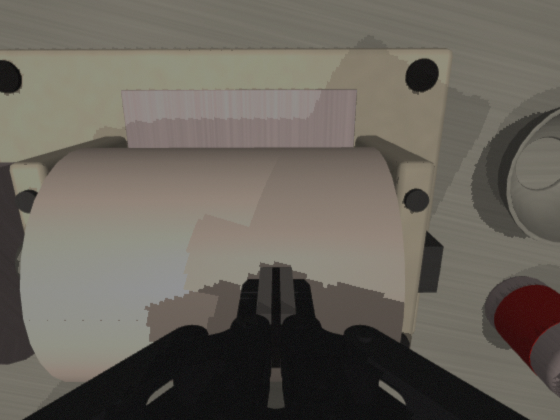

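The fingertip rests on the roller's crown side and no red is in view yet. I continue stroking.

Emit:
step_arm(
  motion=[
    [0, 0, 0.002, 0, 0, 0, 1],
    [-0.008, 0, 0.0015, 0, 0, 0, 1],
    [-0.018, 0, 0.001, 0, 0, 0, 1],
    [-0.028, 0, 0.0005, 0, 0, 0, 1],
    [-0.038, 0, 0, 0, 0, 0, 1],
  ],
)

```text
clock: 6.17
ee_pos: [0.5194, -0.0824, 0.1916]
ee_rot: [3.121, 0.354, 0.004]
wrist_force: [2.4, 1.9, 4.4]
gripper_width: -0.0004
finger_force: 2.5
```

Emit:
step_arm(
  motion=[
    [-0.01, 0, 0, 0, 0, 0, 1],
    [-0.02, 0, 0.0005, 0, 0, 0, 1],
    [-0.03, 0, 0.001, 0, 0, 0, 1],
    [-0.04, 0, 0.002, 0, 0, 0, 1],
    [-0.048, 0, 0.003, 0, 0, 0, 1],
  ],
)

```text
clock: 6.58
ee_pos: [0.4957, -0.0881, 0.1899]
ee_rot: [3.121, 0.354, 0.003]
wrist_force: [2.2, 0.5, 3.9]
gripper_width: -0.0001
finger_force: 1.9
```

Emit:
step_arm(
  motion=[
    [0, 0, -0.016, 0, 0, 0, 1],
    [0.06, 0, -0.016, 0, 0, 0, 1],
    [0.086, 0, -0.014, 0, 0, 0, 1],
    [0.086, 0, -0.006, 0, 0, 0, 1],
    [0.086, 0, -0.001, 0, 0, 0, 1],
    [0.086, 0, 0, 0, 0, 0, 1],
    [0.086, 0, 0, 0, 0, 0, 1],
  ],
)

```text
clock: 7.17
ee_pos: [0.5374, -0.0782, 0.1899]
ee_rot: [3.121, 0.354, 0.003]
wrist_force: [4.4, 2.5, 5.6]
gripper_width: -0.0003
finger_force: 3.3
```

Emit:
step_arm(
  motion=[
    [-0.01, 0, 0.001, 0, 0, 0, 1],
    [-0.02, 0, 0, 0, 0, 0, 1],
    [-0.03, 0, 0, 0, 0, 0, 1],
    [-0.04, 0, 0, 0, 0, 0, 1],
  ],
)

```text
clock: 7.5
ee_pos: [0.5179, -0.0828, 0.1905]
ee_rot: [3.121, 0.354, 0.005]
wrist_force: [3.2, 2.2, 8.5]
gripper_width: -0.0001
finger_force: 4.8
```

Emit:
step_arm(
  motion=[
    [-0.01, 0, 0, 0, 0, 0, 1],
    [-0.02, 0, 0.0005, 0, 0, 0, 1],
    [-0.03, 0, 0.001, 0, 0, 0, 1],
    [-0.04, 0, 0.002, 0, 0, 0, 1],
    [-0.046, 0, 0.003, 0, 0, 0, 1],
  ],
)

```text
clock: 7.92
ee_pos: [0.4949, -0.0881, 0.1888]
ee_rot: [3.121, 0.354, 0.003]
wrist_force: [2.2, 0.6, 8.3]
gripper_width: -0.0002
finger_force: 3.8
```

Emit:
step_arm(
  motion=[
    [0, 0, -0.016, 0, 0, 0, 1],
    [0.06, 0, -0.016, 0, 0, 0, 1],
    [0.086, 0, -0.014, 0, 0, 0, 1],
    [0.086, 0, -0.006, 0, 0, 0, 1],
    [0.086, 0, -0.002, 0, 0, 0, 1],
    [0.086, 0, -0.001, 0, 0, 0, 1],
    [0.086, 0, -0.001, 0, 0, 0, 1],
  ],
)

```text
clock: 8.5
ee_pos: [0.5377, -0.0783, 0.1895]
ee_rot: [3.121, 0.354, 0.006]
wrist_force: [5.8, 3.0, 9.8]
gripper_width: 0.0002
finger_force: 5.5
```

```bash
python3 - <<'E'
from h import *
s,w,K,T,m=redw();print(cv2.boundingRect(m));cv2.imwrite('pics/w4.png',w);cv2.imwrite('pics/s4.png',viewer.capture('scene')[130:330,150:380])
E
```

```text
sheeter tcp [ 0.0223 -0.029   0.1895] z F [5.8 3.  9.8] red 1804
(0, 148, 381, 50)
```

View pics/w4.png

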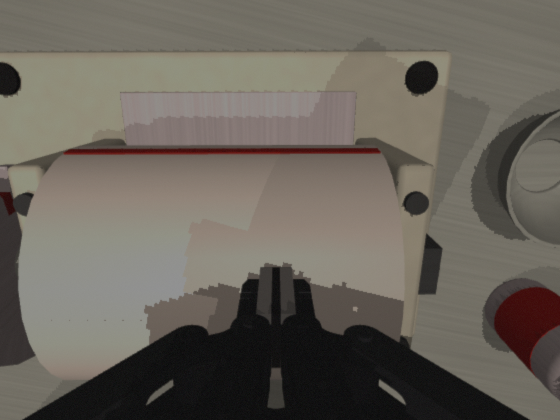

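The red stripe is now visible at the +x limb (row ~151), so the direction is right. I continue with the same stroke, pressing slightly lighter.

Emit:
step_arm(
  motion=[
    [-0.01, 0, 0, 0, 0, 0, 1],
    [-0.02, 0, -0.001, 0, 0, 0, 1],
    [-0.03, 0, -0.002, 0, 0, 0, 1],
    [-0.04, 0, -0.002, 0, 0, 0, 1],
  ],
)

```text
clock: 8.93
ee_pos: [0.5179, -0.0829, 0.1909]
ee_rot: [3.121, 0.354, 0.006]
wrist_force: [3.9, 2.2, 11.2]
gripper_width: -0.0001
finger_force: 6.1
```

```bash
cat >> h.py <<'E'
def stripe():
    s,w,K,T,m=redw();A=[]
    for u in range(60,400,4):
        r=np.flatnonzero(m[:,u]); 
        if len(r)<2: continue
        o,d=ray(K,T,u,r.mean()+0.);o=S.inv().apply(o-O);d=S.inv().apply(d)
        p=o[[0,2]]-[0,.125];q=d[[0,2]];a=q@q;b=p@q;c=p@p-.07**2;D=b*b-a*c
        if D<0: continue
        x=p+q*(-b-np.sqrt(D))/a
        A.append((np.arctan2(x[0],x[1]),len(r)))
    A=np.array(A)
    if len(A): print('n',len(A),'angle deg',np.degrees(np.median(A[:,0])),'spread',np.degrees(A[:,0].std()),'arc mm',70*np.median(A[:,0]),'rows',np.median(A[:,1]))
    return w
E
python3 -c "from h import *;stripe()"
```

```text
sheeter tcp [ 0.0019 -0.0291  0.1909] z F [ 3.9  2.2 11.2] red 3043
n 83 angle deg 68.84618713782078 spread 0.30957606210295563 arc mm 84.11148500994005 rows 9.0
```

Emit:
step_arm(
  motion=[
    [-0.01, 0, -0.0015, 0, 0, 0, 1],
    [-0.02, 0, -0.002, 0, 0, 0, 1],
    [-0.03, 0, -0.002, 0, 0, 0, 1],
    [-0.04, 0, -0.001, 0, 0, 0, 1],
    [-0.046, 0, -0.001, 0, 0, 0, 1],
  ],
)

```text
clock: 9.4
ee_pos: [0.4945, -0.0882, 0.1904]
ee_rot: [3.121, 0.354, 0.002]
wrist_force: [1.2, 0.2, 5.1]
gripper_width: -0.0002
finger_force: 2.2
```

Emit:
step_arm(
  motion=[
    [0, 0, -0.016, 0, 0, 0, 1],
    [0.06, 0, -0.016, 0, 0, 0, 1],
    [0.086, 0, -0.014, 0, 0, 0, 1],
    [0.086, 0, -0.008, 0, 0, 0, 1],
    [0.086, 0, -0.005, 0, 0, 0, 1],
    [0.086, 0, -0.004, 0, 0, 0, 1],
  ],
)

```text
clock: 9.9
ee_pos: [0.5369, -0.0782, 0.1921]
ee_rot: [-3.121, -0.354, -0.002]
wrist_force: [3.4, 2.7, 7.3]
gripper_width: -0.0002
finger_force: 3.3
```

```bash
python3 -c "from h import *;stripe()"
```

```text
sheeter tcp [ 0.0215 -0.0288  0.1921] z F [3.4 2.7 7.3] red 5188
n 85 angle deg 47.2316228253629 spread 0.11608283867109967 arc mm 57.70431305538825 rows 14.0
```

Emit:
step_arm(
  motion=[
    [-0.01, 0, -0.001, 0, 0, 0, 1],
    [-0.02, 0, -0.002, 0, 0, 0, 1],
    [-0.03, 0, -0.003, 0, 0, 0, 1],
    [-0.04, 0, -0.0035, 0, 0, 0, 1],
  ],
)

```text
clock: 10.28
ee_pos: [0.5167, -0.0829, 0.1937]
ee_rot: [-3.122, -0.354, 0.001]
wrist_force: [2.2, -0.0, 2.4]
gripper_width: -0.0004
finger_force: 1.4
```

Emit:
step_arm(
  motion=[
    [-0.01, 0, -0.0005, 0, 0, 0, 1],
    [-0.02, 0, -0.0005, 0, 0, 0, 1],
    [-0.03, 0, 0, 0, 0, 0, 1],
    [-0.04, 0, 0.0005, 0, 0, 0, 1],
    [-0.046, 0, 0.001, 0, 0, 0, 1],
  ],
)

```text
clock: 10.7
ee_pos: [0.4942, -0.0879, 0.1926]
ee_rot: [-3.121, -0.354, 0.002]
wrist_force: [-0.0, 0.2, 0.6]
gripper_width: -0.0
finger_force: 0.0
```

Emit:
step_arm(
  motion=[
    [0, 0, -0.016, 0, 0, 0, 1],
    [0.06, 0, -0.016, 0, 0, 0, 1],
    [0.086, 0, -0.014, 0, 0, 0, 1],
    [0.086, 0, -0.008, 0, 0, 0, 1],
    [0.086, 0, -0.005, 0, 0, 0, 1],
    [0.086, 0, -0.004, 0, 0, 0, 1],
  ],
)

```text
clock: 11.2
ee_pos: [0.5363, -0.0782, 0.1945]
ee_rot: [-3.121, -0.355, 0.002]
wrist_force: [-0.2, 0.1, 0.4]
gripper_width: -0.0002
finger_force: 0.0
```

```bash
python3 -c "from h import *;stripe()"
```

```text
sheeter tcp [ 0.0209 -0.0286  0.1945] z F [-0.2  0.1  0.4] red 5120
n 85 angle deg 46.82254913448534 spread 0.04377160083424493 arc mm 57.20453526015133 rows 14.0
```

Emit:
step_arm(
  motion=[
    [0, 0, 0.004, 0, 0, 0, 1],
    [0, 0, 0.005, 0, 0, 0, 1],
    [-0.01, 0, 0.005, 0, 0, 0, 1],
    [-0.02, 0, 0.0045, 0, 0, 0, 1],
    [-0.03, 0, 0.004, 0, 0, 0, 1],
    [-0.04, 0, 0.0035, 0, 0, 0, 1],
  ],
)

```text
clock: 11.75
ee_pos: [0.5173, -0.0829, 0.1936]
ee_rot: [3.121, 0.354, 0.001]
wrist_force: [2.1, 0.3, 3.2]
gripper_width: -0.0003
finger_force: 1.6
```

```bash
python3 -c "from h import *;stripe()"
```

```text
sheeter tcp [ 0.0014 -0.0289  0.1936] z F [2.1 0.3 3.2] red 4618
n 85 angle deg 46.303677274450614 spread 0.09396748795459822 arc mm 56.570613695402606 rows 12.0
```

Emit:
step_arm(
  motion=[
    [0, 0, 0.002, 0, 0, 0, 1],
    [0, 0, 0.003, 0, 0, 0, 1],
    [-0.01, 0, 0.003, 0, 0, 0, 1],
  ],
)

```text
clock: 12.05
ee_pos: [0.5138, -0.0837, 0.1924]
ee_rot: [3.121, 0.354, 0.003]
wrist_force: [3.3, 2.5, 9.1]
gripper_width: -0.0
finger_force: 4.4
```

Emit:
step_arm(
  motion=[
    [-0.01, 0, 0, 0, 0, 0, 1],
    [-0.02, 0, 0.0005, 0, 0, 0, 1],
    [-0.03, 0, 0.001, 0, 0, 0, 1],
    [-0.03, 0, 0.001, 0, 0, 0, 1],
  ],
)

```text
clock: 12.38
ee_pos: [0.498, -0.0874, 0.1917]
ee_rot: [3.121, 0.354, 0.001]
wrist_force: [-0.8, -0.3, 6.6]
gripper_width: -0.0001
finger_force: 3.3
```

```bash
python3 -c "from h import *;stripe()"
```

```text
sheeter tcp [-0.0185 -0.0289  0.1917] z F [-0.8 -0.3  6.6] red 6929
n 85 angle deg 31.44001780445298 spread 0.12104676099938173 arc mm 38.41122793013403 rows 17.0
```

Emit:
step_arm(
  motion=[
    [0, 0, -0.016, 0, 0, 0, 1],
    [0.05, 0, -0.016, 0, 0, 0, 1],
    [0.08, 0, -0.014, 0, 0, 0, 1],
    [0.08, 0, -0.006, 0, 0, 0, 1],
    [0.08, 0, -0.002, 0, 0, 0, 1],
    [0.08, 0, -0.001, 0, 0, 0, 1],
    [0.08, 0, -0.001, 0, 0, 0, 1],
  ],
)

```text
clock: 13.02
ee_pos: [0.5377, -0.0781, 0.1925]
ee_rot: [3.121, 0.354, 0.004]
wrist_force: [4.3, 2.3, 6.8]
gripper_width: 0.0001
finger_force: 3.7
```

Emit:
step_arm(
  motion=[
    [-0.01, 0, 0, 0, 0, 0, 1],
    [-0.02, 0, -0.0005, 0, 0, 0, 1],
    [-0.03, 0, -0.001, 0, 0, 0, 1],
    [-0.03, 0, -0.001, 0, 0, 0, 1],
  ],
)

```text
clock: 13.35
ee_pos: [0.5221, -0.0818, 0.1934]
ee_rot: [3.121, 0.354, 0.003]
wrist_force: [-0.1, 1.2, 9.9]
gripper_width: -0.0001
finger_force: 4.9
```

```bash
python3 -c "from h import *;stripe()"
```

```text
sheeter tcp [ 0.0063 -0.0289  0.1934] z F [-0.1  1.2  9.9] red 6275
n 85 angle deg 18.080615103898456 spread 0.12827126234871689 arc mm 22.08963850441913 rows 16.0
```

Emit:
step_arm(
  motion=[
    [-0.01, 0, 0, 0, 0, 0, 1],
    [-0.02, 0, 0, 0, 0, 0, 1],
    [-0.03, 0, 0.0005, 0, 0, 0, 1],
    [-0.04, 0, 0.0015, 0, 0, 0, 1],
    [-0.04, 0, 0.0015, 0, 0, 0, 1],
  ],
)

```text
clock: 13.82
ee_pos: [0.5026, -0.0864, 0.1927]
ee_rot: [3.121, 0.354, 0.003]
wrist_force: [-1.5, -0.3, 11.0]
gripper_width: -0.0002
finger_force: 5.8
```

Emit:
step_arm(
  motion=[
    [0, 0, -0.02, 0, 0, 0, 1],
    [-0.02, 0, -0.08, 0, 0, 0, 1],
    [-0.06, 0, -0.16, 0, 0, 0, 1],
    [-0.06, 0, -0.2, 0, 0, 0, 1],
    [-0.06, 0, -0.22, 0, 0, 0, 1],
    [-0.06, 0, -0.22, 0, 0, 0, 1],
    [-0.06, 0, -0.22, 0, 0, 0, 1],
  ],
)

```text
clock: 14.4
ee_pos: [0.4735, -0.0927, 0.3007]
ee_rot: [-3.121, -0.354, 0.002]
wrist_force: [-0.3, -0.9, -0.5]
gripper_width: -0.0004
finger_force: 0.0
```

```bash
python3 - <<'E'
from h import *
w=stripe();cv2.imwrite('pics/w5.png',w);t=viewer.capture('top');cv2.imwrite('pics/t5.png',cv2.resize(t[140:290,210:400],None,fx=4,fy=4))
E
```

```text
sheeter tcp [-0.0436 -0.0287  0.3007] z F [-0.3 -0.9 -0.5] red 2727
n 66 angle deg 0.7626611904655698 spread 0.6757552046385588 arc mm 0.9317664195562645 rows 10.0
```

View pics/w5.png

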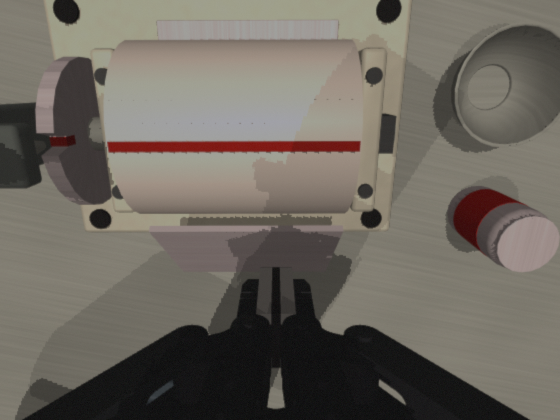

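The stripe (row ~146) is near the crown and in line with the disc's red mark. I cross-check the axle x from the limbs and the base bolts in this view.

```bash
python3 - <<'E'
from h import *
s=manip.state();K,T=wristT(s);w=cv2.imread('pics/w5.png');g=cv2.cvtColor(w,cv2.COLOR_BGR2GRAY).astype(int)
for u in (150,200,240): print(g[30:50,u].tolist(),g[205:225,u].tolist())
D=[];U=200
for v in (40,213):
    o,d=ray(K,T,U,v);o=S.inv().apply(o-O);d=S.inv().apply(d);e=d[[0,2]]/np.hypot(d[0],d[2]);D.append(e)
b=D[0]+D[1];c=o[[0,2]];print('axle x limb',c[0]+b[0]*(.125-c[1])/b[1])
dk=cv2.inRange(w,(0,0,0),(60,60,60))
Q=[]
for q in [(66,10),(388,10),(100,218),(370,218)]:
    bb=blob(dk,*q,14);o,d=ray(K,T,*bb[:2]);Q.append(S.inv().apply(o+d*(.03-o[2])/d[2]-O));print(bb,Q[-1].round(4))
hs=cv2.cvtColor(w,cv2.COLOR_BGR2HSV);m=(cv2.inRange(hs,(0,110,50),(10,255,255))|cv2.inRange(hs,(170,110,50),(180,255,255)))
for u in (130,200,250,300,340):
    r=np.flatnonzero(m[:,u]);o,d=ray(K,T,u,r.mean());print(u,r.min(),r.max(),S.inv().apply(o+d*(.195-o[2])/d[2]-O).round(4))
E
```

```text
[157, 156, 156, 156, 157, 156, 156, 155, 154, 146, 116, 113, 118, 120, 124, 127, 128, 131, 133, 134] [120, 117, 115, 111, 108, 105, 101, 95, 108, 149, 152, 154, 154, 153, 153, 154, 154, 154, 154, 155]
[154, 154, 154, 153, 153, 154, 153, 155, 149, 133, 114, 114, 118, 121, 125, 127, 128, 131, 133, 135] [119, 117, 115, 112, 108, 105, 101, 95, 103, 134, 138, 136, 127, 89, 82, 83, 83, 83, 82, 85]
[154, 154, 153, 154, 154, 154, 154, 152, 144, 128, 113, 114, 119, 124, 125, 127, 130, 132, 134, 136] [119, 117, 113, 110, 108, 104, 100, 97, 110, 138, 140, 137, 119, 88, 84, 84, 82, 83, 83, 87]
axle x limb 0.0031718999270567982
(66.1188524590164, 10.586065573770492, 488.0) [0.1096 0.1805 0.03  ]
(388.14065934065934, 9.997802197802198, 455.0) [ 0.1101 -0.139   0.03  ]
(100.01633986928104, 218.4346405228758, 306.0) [-0.1098  0.1803  0.03  ]
(370.75714285714287, 218.3607142857143, 280.0) [-0.1094 -0.14    0.03  ]
130 142 151 [0.0008 0.069  0.195 ]
200 142 151 [0.0008 0.0225 0.195 ]
250 142 151 [ 0.0008 -0.0107  0.195 ]
300 141 151 [ 0.0011 -0.0439  0.195 ]
340 141 151 [ 0.0012 -0.0705  0.195 ]
```

Emit:
step_arm(
  motion=[
    [0, 0, -0.06, 0, 0, 0, 1],
    [0.087, -0.1, -0.06, 0, 0, 0, 1],
    [0.087, -0.18, -0.06, 0, 0, 0, 1],
    [0.087, -0.26, -0.06, 0, 0, 0, 1],
    [0.087, -0.32, -0.06, 0, 0, 0, 1],
    [0.087, -0.32, -0.06, 0, 0, 0, 1],
    [0.087, -0.32, 0.016, 0, 0, 0, 1],
    [0.087, -0.32, 0.02, 0, 0, 0, 1],
    [0.087, -0.32, 0.02, 0, 0, 0, 1],
    [0.087, -0.32, 0.02, 0, 0, 0, 1],
  ],
)

```text
clock: 15.33
ee_pos: [0.4806, 0.0724, 0.2918]
ee_rot: [3.122, 0.353, -0.002]
wrist_force: [-0.0, -0.0, 1.3]
gripper_width: -0.0002
finger_force: 0.0
```

```bash
python3 - <<'E'
from h import *
s,w,K,T,m=redw();sc=viewer.capture('scene');cv2.imwrite('pics/s6.png',cv2.resize(sc[120:270,200:400],None,fx=4,fy=4));cv2.imwrite('pics/w6.png',w)
E
```

```text
sheeter tcp [0.0004 0.1307 0.2918] z F [-0.  -0.   1.3] red 705
```

View pics/s6.png

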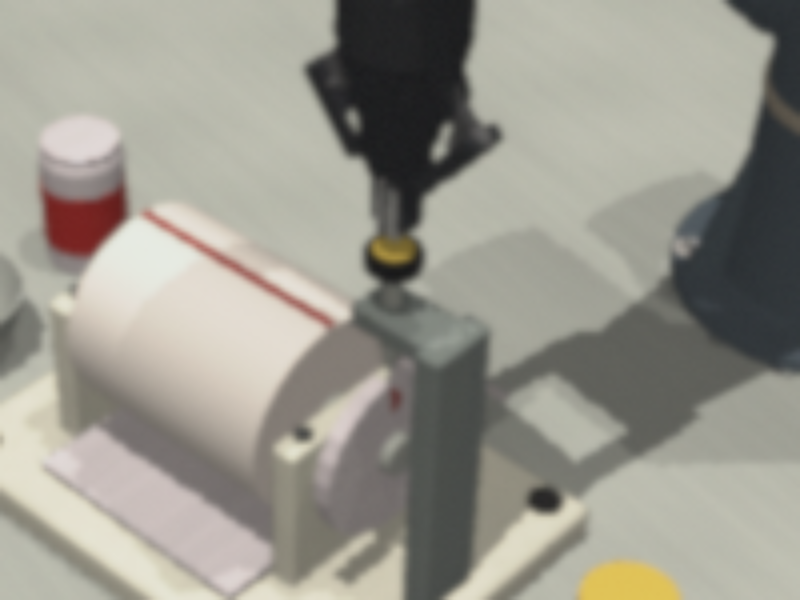

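The fingertip is centred over the yellow knob, and the stripe is on top. I push down in stages.

Emit:
step_arm(
  motion=[
    [0, 0, 0.01, 0, 0, 0, 1],
    [0, 0, 0.018, 0, 0, 0, 1],
    [0, 0, 0.024, 0, 0, 0, 1],
    [0, 0, 0.03, 0, 0, 0, 1],
    [0, 0, 0.034, 0, 0, 0, 1],
    [0, 0, 0.034, 0, 0, 0, 1],
  ],
)

```text
clock: 15.93
ee_pos: [0.4804, 0.0728, 0.2742]
ee_rot: [3.122, 0.354, -0.001]
wrist_force: [-0.1, -0.2, 0.3]
gripper_width: 0.0002
finger_force: 0.0
```

Emit:
step_arm(
  motion=[
    [0, 0, 0.004, 0, 0, 0, 1],
    [0, 0, 0.008, 0, 0, 0, 1],
    [0, 0, 0.01, 0, 0, 0, 1],
    [0, 0, 0.01, 0, 0, 0, 1],
  ],
)

```text
clock: 16.27
ee_pos: [0.4803, 0.073, 0.2693]
ee_rot: [-3.121, -0.355, 0.001]
wrist_force: [-0.6, 0.4, 0.4]
gripper_width: 0.0002
finger_force: 0.0
```

```bash
python3 - <<'E'
from h import *
a=cv2.resize(viewer.capture('scene')[150:250,250:380],None,fx=3,fy=4)
w=viewer.capture('wrist');b=cv2.resize(w[150:420,80:480],(400,400));cv2.imwrite('pics/c7.png',np.hstack([a,b]))
E
```

```text
(no output)
```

View pics/c7.png

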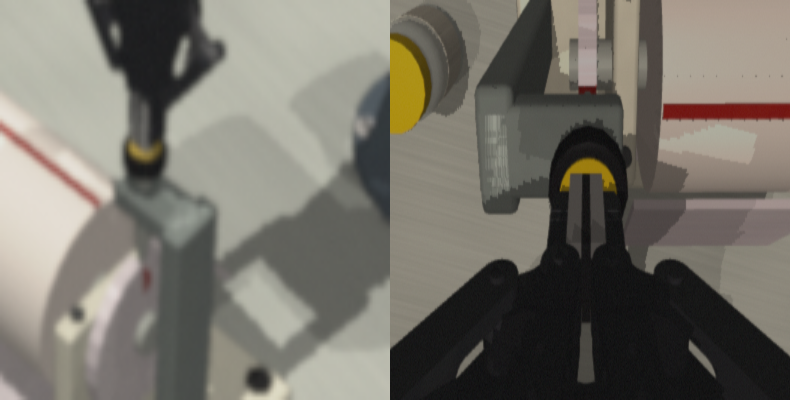

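The stem is shorter, so the knob is going down with the fingertip on the yellow disc. I continue.

Emit:
step_arm(
  motion=[
    [0, 0, 0.004, 0, 0, 0, 1],
    [0, 0, 0.008, 0, 0, 0, 1],
    [0, 0, 0.01, 0, 0, 0, 1],
    [0, 0, 0.01, 0, 0, 0, 1],
  ],
)

```text
clock: 16.7
ee_pos: [0.4804, 0.0729, 0.2642]
ee_rot: [-3.121, -0.354, 0.0]
wrist_force: [0.2, -0.3, -0.4]
gripper_width: 0.0
finger_force: 0.0
```

Emit:
step_arm(
  motion=[
    [0, 0, 0.001, 0, 0, 0, 1],
    [0, 0, 0.002, 0, 0, 0, 1],
    [0, 0, 0.003, 0, 0, 0, 1],
    [0, 0, 0.003, 0, 0, 0, 1],
  ],
)

```text
clock: 17.03
ee_pos: [0.4804, 0.0729, 0.263]
ee_rot: [-3.122, -0.354, 0.0]
wrist_force: [-1.3, -0.4, 1.1]
gripper_width: 0.0
finger_force: 0.6
```

Emit:
step_arm(
  motion=[
    [0, 0, 0.001, 0, 0, 0, 1],
    [0, 0, 0.002, 0, 0, 0, 1],
    [0, 0, 0.002, 0, 0, 0, 1],
  ],
)

```text
clock: 17.28
ee_pos: [0.4804, 0.0729, 0.2625]
ee_rot: [3.122, 0.355, 0.0]
wrist_force: [-1.6, -0.8, 5.8]
gripper_width: -0.0001
finger_force: 3.4
```

Emit:
step_arm(
  motion=[
    [0, 0, -0.01, 0, 0, 0, 1],
    [0, 0, -0.06, 0, 0, 0, 1],
    [0, 0, -0.14, 0, 0, 0, 1],
    [-0.1, 0.0, -0.2, 0, 0, 0, 1],
    [-0.16, 0, -0.2, 0, 0, 0, 1],
    [-0.16, 0, -0.2, 0, 0, 0, 1],
    [-0.16, 0, -0.2, 0, 0, 0, 1],
    [-0.16, 0, -0.2, 0, 0, 0, 1],
  ],
)

```text
clock: 17.95
ee_pos: [0.4028, 0.0549, 0.3622]
ee_rot: [3.121, 0.354, 0.001]
wrist_force: [0.5, 0.7, -0.3]
gripper_width: -0.0001
finger_force: 0.0
```

```bash
python3 - <<'E'
from h import *
s=manip.state();print(s['ee_pos'],s['wrist_force'])
w=viewer.capture('wrist');a=viewer.capture('scene')
# knob height by two views
ys=lambda i:cv2.inRange(cv2.cvtColor(i,cv2.COLOR_BGR2HSV),(20,120,80),(35,255,255))
n,l,st,c=cv2.connectedComponentsWithStats(ys(a));print('scene yellow',[(c[i].round(1).tolist(),int(st[i,4])) for i in range(1,n) if st[i,4]>20])
p=viewer.camera_params('scene')
for z in(.282,.263):
    q=O+S.apply([0,.131,z]);k=p['T'][:3,:3].T@(q-p['T'][:3,3]);print(z,p['K'][0,2]-p['K'][0,0]*k[0]/k[2],p['K'][1,2]+p['K'][1,1]*k[1]/k[2])
cv2.imwrite('pics/c8.png',np.hstack([cv2.resize(a[140:260,200:360],(400,300)),cv2.resize(w,(400,300))]))
E
```

```text
[0.4028038  0.05494625 0.36216037] [ 0.45168509  0.7213611  -0.25946423]
scene yellow [([297.8, 188.5], 74), ([356.8, 271.0], 432)]
0.282 297.65095321753614 180.48937654771763
0.263 297.3875931047113 186.9897319476088
```

View pics/c8.png

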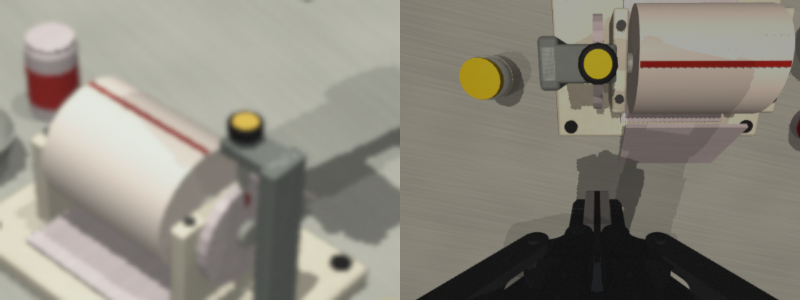

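The knob moved from row 181.9 to 188.5, which matches the full 19 mm of travel. The stripe is on top, the tool is clear, and nothing else has moved, so I hand the job in.

```bash
python3 -c "from cell import manip;print(manip.close_job())"
```

```text
the job is handed in; nothing more can be done
None
```

The job is handed in at about 18 s: the red stripe is within about 1 mm of the top, the plunger pin is fully home at about 19 mm, the roller saw at most about 11 N in the readings, and the jar, tin and bowl were never touched.

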